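Seat a model tug hull in its holding jig and swing the hold-down over it

ROBOT

A 6-joint arm with a two-finger parallel gripper is mounted at the origin on the work surface. World frame = base frame: x ahead of the robot, y to its left, z up, the work surface at z = 0. Lengths are in m, angles in rad, forces in N, time in s.
With the tool pointing down it reaches from about 0.4 to 0.825 m from the base axis. Payload 7 kg.
Tool frame: the origin (TCP) lies between the finger pads; the fingertips stand 22 mm ahead of it and the grasp point (between the pads) lies 3 mm ahead of it (arm.tip_reach is the distance from the TCP to the fingertips, in m); z points along the fingers, y is the line along which they close (so a half turn about z gives the same grasp; the last joint's range is limited). The gripper opens to 88 mm and grips with 3 to 60 N. Pads are 19 mm wide; open, the fingers measure 130 mm over their backs; the gripper's body (78 mm by 193 mm) begins 47 mm behind the grasp point.
Start: joints at [-0.854, 0.359, 0.012, 0, -1.224, -0.288], TCP at [0.281, -0.614, 0.22] pointing down, gripper open.
Joint ranges: [-3.07, 3.07], [-1.43, 2.12], [-1.02, 1.25], [-3.03, 1.67], [-3.05, -0], [-3.03, 3.03]. Speed limits (rad/s): [2.39, 2.39, 3.01, 3.14, 3.14, 3.14].

INTERFACE

Orientations are given as [roll, pitch, yaw] about the fixed x, y, z axes, in that order (R = Rz(yaw) Ry(pitch) Rx(roll)).
In Python, from station import arm, viewer gives the robot as it stands. The module is installed in compiled form; this text tells all that it offers.
- The arm moves only by the tool apply_moves, never from a script. Its argument "commands" is a list that holds one entry, the list of rows, each a list of 5 numbers: the closure, from -1 (fully open) to 1 (shut), then the shift along the world's x, y, z as a fraction of full scale, then the turn about the world's z as a fraction of full scale. In form: [[[fingers, tx, ty, tz, yaw], ...]]. A call has 1 to 12 rows; each row shifts and turns the commanded pose from where the row before left it; what a row does not reach is not made up. Full scale, the value 1, is 20 cm for a shift and pi rad for a turn. A row lasts 1/10 s, in which the tool goes at most 50 mm and 8.59 degrees, less where a joint would pass 70% of its speed; a pose out of reach is approached as far as the arm can. A call with a number of a shift or a turn outside -1 to 1 is refused whole. A call with a gripper value outside its range is refused whole. The fingers move at their own pace and stop on an object; "force" is the grip in N (left out, the last holds). Time passes only in rows, so rows that do not move let the fingers close. It gives the time, the measured TCP pose, the force, the opening and the grip force at its end, in the units of the state.
- arm.get_state(): the state, without advancing time (a new reading comes with each control period).
- viewer.grab_frame(name): name is "scene" or "side" or "wrist"; returns a dict with "image" (384x512x3 uint8, blue, green, red), "mtx" (3x3 intrinsics, pixels), "rvec" (rotation vector, rad) and "tvec" (3), from world to camera coordinates, as OpenCV has them. Camera axes: x right, y down, z forward; pixel columns grow to the right and rows downward; lengths in m; the calibration is good to about 2 mm. A picture is of the moment at which its call begins. There is no depth.
- arm.job_done(): hands the job in; it is judged then, once.
The state is a dict: "t": time; "q": joint angles; "qd": joint speeds; "joint_efforts": joint torques, N m; "eef_pos": TCP position; "ee_rot": TCP orientation; "force": force on the tool from outside, world axes, zero at the start; "moment": the same for the moment, N m; "width": finger opening in m; "gripper_force": force on a finger pad.
Only numpy, scipy, OpenCV 4.12 (cv2) and the standard library are available. Lean on these libraries where they do the work, as an engineer would, in place of code of your own. Each camera call takes 0.05 s, during which the arm holds its last target. There are 200 camera calls.

TASK

Pick up the model tugboat hull and seat it gently in the hull-shaped pocket of the plywood jig, bow to the pocket's pointed end, so that it lies flat on the pocket floor; do not drop it in. Then swing the jig's hold-down arm all the way over the aft deck to its stop, let go, and leave the bottles, jar and screwdriver where they are.

Things in the scene. Friction and masses are not known exactly. Their poses are not given: they have to be found in the camera images.
- hull: Loose grey resin tugboat hull, flat underside, 0.11-0.22 kg, lying upright. Origin: mid-length of the underside; x to the bow, y to port (left), z up. In plan 130 mm long (x -65 square stern to +65 bow), 56 mm wide; from x = 25 the sides taper straight to a blunt tip 12 mm wide. Deck 26 mm above the underside, bare aft of the deckhouse.
- deckhouse (a point): Top centre of the box-shaped deckhouse on the hull, the place to grip: at x = 6, y = 0, z = 56 mm in the hull's frame, axes as the hull's. The house is 40 mm long (x), 34 mm wide (y) and rises 30 mm from the deck; a small funnel and roof on it reach 10 mm higher.
- jig: Fixed plywood jig, base 160 x 100 x 8 mm (x, y, z), screwed to the bench. Origin: centre of its underside; x towards the pocket's pointed (bow) end, z up. The 8 mm thick walls round the pocket reach 20 mm above the bench; pocket 12 mm deep, with the hull's outline and 2.5 mm clearance all round, so the hull fits one way round only.
- jig_pocket (a point): Centre of the pocket floor, 8 mm above the bench, axes as the jig's. When seated, the hull's origin lies here with the hull's x axis along the jig's; the deck is then 34 mm and the deckhouse top 64 mm above the bench.
- clamp (a joint): Angle of the jig's hold-down arm about its vertical pivot (rad). 0 = fully away: the arm points 210 degrees counter-clockwise (from above) from the jig's x axis. It grows as the arm turns clockwise, to the stop at 2.094 (arm along the jig's +y, across the aft deck). Starts at 0 to 0.6. Light friction (about 0.04 N m), no spring: it stays where left.
- clamp_pivot (a point): On the hold-down arm's pivot axis, 40 mm above the bench, at x = -50, y = -46 mm in the jig's frame. The arm is a flat aluminium bar 12 mm wide, 37 to 43 mm above the bench (3 mm above the deck of a seated hull), reaching 42 mm from the pivot; the pivot's screw head is 46 mm high.
- clamp_knob (a point): Top centre of the upright black round knob on the hold-down arm: 14 mm diameter, 34 mm from the pivot axis, from 43 to 78 mm above the bench; this point is at 78 mm.
- glue: Bystander: white glue bottle, 52 mm diameter, 130 mm tall, origin under its centre.
- paint_jar: Bystander: small glass paint jar, 40 mm diameter, 55 mm tall, origin under its centre.
- thinner: Bystander: black plastic bottle, 42 mm diameter, 90 mm tall, origin under its centre.
- driver: Bystander: screwdriver lying flat, 140 mm long, origin under its middle.
Mind the look-alikes: they are no part of the job. What is shaped like the hull but blue or yellow is not meant.

How it is judged:
By the outcome, as a careful person would: the job done as asked, in the order asked, and still so for the second after the job is handed in, with the robot touching nothing.
It also fails if it takes over 61 s, if anything falls off the work surface, if the arm or the gripper's body presses on something with over 40 N, if the wrist force passes 120 N, or if a joint passes its speed limit or range.

## Working session

There is one attempt and no reset: what is moved stays moved. The work goes in short steps, Python scripts to look and compute and a tool call to move; the robot and the scene stay as the last step left them, time stands still between calls to the robot, and variables do not carry over. Pictures are saved under pics/ and viewed, at most 10 in all, crops included, and the job is handed in when it is done.

Besides the shell and the picture viewer there is one more tool, called as name(argument=value, ...), one argument or row to a line, values as JSON. apply_moves: Moves the arm, as the interface text tells. Shift numbers are shares of 20 cm and turn numbers shares of pi rad, none past 1 either way. Its arguments: {"type":"object","properties":{"commands":{"type":"array","items":{"type":"array","items":{"type":"array","items":{"type":"number"}}}},"force":{"type":"number"}},"required":["commands"]}

```bash
mkdir -p pics; cat > h.py <<'E'
import numpy as np, cv2
from station import arm, viewer
def grab(n,save=None):
    f=viewer.grab_frame(n); 
    if save: cv2.imwrite(f'pics/{save}.png',f['image'])
    np.savez(f'/tmp/{n}.npz',**f); return f
def load(n): return dict(np.load(f'/tmp/{n}.npz'))
def ray(f,px):
    R,_=cv2.Rodrigues(f['rvec']); p=np.atleast_2d(np.float64(px)).reshape(-1,1,2)
    d=cv2.undistortPoints(p,f['mtx'],None).reshape(-1,2); d=np.c_[d,np.ones(len(d))]@R
    return (-R.T@f['tvec'].reshape(3)),d
def plane(f,px,z):
    c,d=ray(f,px); return (c+d*((z-c[2])/d[:,2:]))
def proj(f,P): return cv2.projectPoints(np.float64(P).reshape(-1,1,3),f['rvec'],f['tvec'],f['mtx'],None)[0].reshape(-1,2)
E
python3 - <<'E'
from h import *
a=grab('scene','s1');b=grab('side','d1');w=grab('wrist','w1')
for f in(a,b,w): print(ray(f,[[256,192]]))
print(arm.get_state())
E
```

```text
(array([1.54160914, 0.31870542, 0.82621282]), array([[-0.78993243, -0.2576667 , -0.55658375]]))
(array([0.24766065, 0.71531212, 0.96553713]), array([[ 0.21055327, -0.62474357, -0.75199128]]))
(array([ 0.2115099 , -0.64602343,  0.38491348]), array([[ 0.2426465 ,  0.12423245, -0.96223686]]))
{'t': 0.15, 'q': array([-8.53913311e-01,  3.59208029e-01,  1.12709883e-02, -2.53184883e-04,
       -1.22411319e+00, -2.88105279e-01]), 'qd': array([-6.16825090e-05, -7.58290749e-04,  3.41793130e-03,  1.41429060e-03,
        9.84480613e-05,  9.01643873e-04]), 'joint_efforts': array([-7.42185439e-04, -5.83275211e+01,  2.93294424e+01,  7.00119495e+00,
        8.84495093e-03, -1.03366813e-04]), 'eef_pos': array([ 0.2804536 , -0.61355702,  0.21894818]), 'ee_rot': array([ 3.14032280e+00, -1.28077170e-04, -2.71290101e+00]), 'force': array([-0.52174747, -0.13428034, -1.0400032 ]), 'moment': array([-0.02546766, -0.01173023, -0.00841158]), 'gripper_force': 0.0, 'width': 0.08764767425822266}
```

View pics/s1.png

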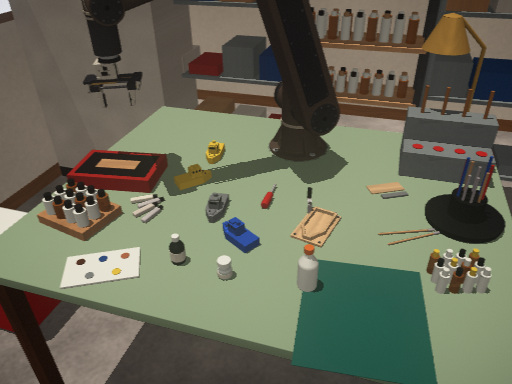

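View pics/d1.png

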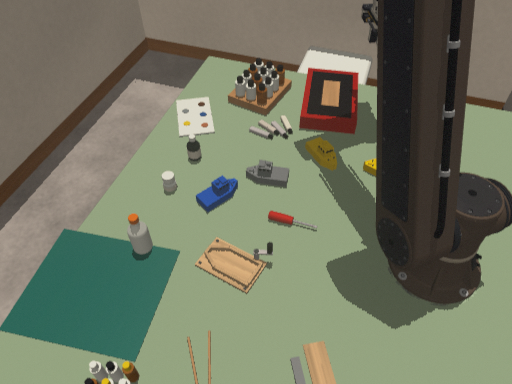

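The scene picture shows the grey hull at (217,206), the jig at (317,226) and the black knob at (310,193). In the side picture they are at (268,174), (232,264) and (269,247). Next I'll enlarge both areas.

```bash
python3 - <<'E'
from h import *
a=load('scene')['image'];b=load('side')['image']
c=lambda i,x,y,w,h,k:cv2.resize(i[y:y+h,x:x+w],None,fx=k,fy=k,interpolation=cv2.INTER_CUBIC)
t=np.hstack([c(a,195,180,50,40,8),c(a,285,180,50,40,8)])
t=np.hstack([c(a,195,180,66,50,6),c(a,285,182,66,50,6)])
u=np.hstack([c(b,238,150,66,50,6),c(b,190,230,100,65,4)[:, :396][:260]])if 0 else np.hstack([c(b,238,150,66,50,6),cv2.resize(c(b,190,232,90,60,4),(396,300))])
cv2.imwrite('pics/c1.png',np.vstack([t,u]))
f=load('scene');g=load('side')
print(plane(f,[[217,206],[317,226]],.02),plane(g,[[268,174],[232,264]],.02))
E
```

```text
[[ 0.50911756 -0.15132666  0.02      ]
 [ 0.52239241  0.17657333  0.02      ]] [[ 0.50073251 -0.15116574  0.02      ]
 [ 0.49316577  0.1817545   0.02      ]]
```

View pics/c1.png

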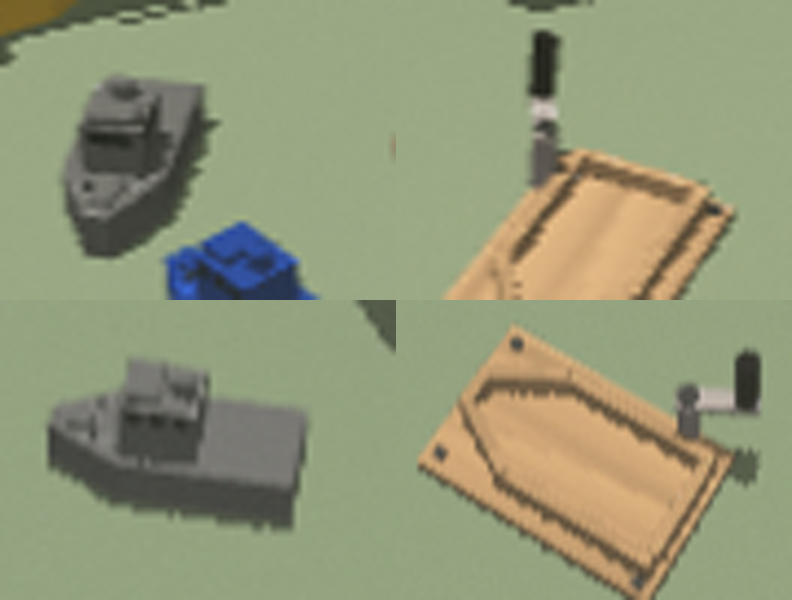

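apply_moves(
  commands=[
    [[-1,0.1,0.22,0.015,0],[-1,0.1,0.22,0.015,0],[-1,0.1,0.22,0.015,0],[-1,0.1,0.22,0.015,0],[-1,0.1,0.22,0.015,0],[-1,0.1,0.22,0.015,0],[-1,0.1,0.22,0.015,0],[-1,0.1,0.22,0.015,0],[-1,0.1,0.22,0.015,0],[-1,0.1,0.22,0.015,0],[-1,0,0,0,0],[-1,0,0,0,0]],
  ],
)

```text
t: 1.35
eef_pos: [0.4809, -0.1727, 0.2495]
ee_rot: [3.141, -0.0, -2.71]
force: [-0.5, -0.2, -0.7]
width: 0.0878
gripper_force: 0.0
```

```bash
python3 - <<'E'
from h import *
w=grab('wrist','w2');s=arm.get_state();print(s['t'],s['eef_pos'],s['ee_rot'])
E
```

```text
1.4 [ 0.48044984 -0.17357795  0.24943601] [ 3.14130379e+00 -5.39029300e-04 -2.71156897e+00]
```

View pics/w2.png

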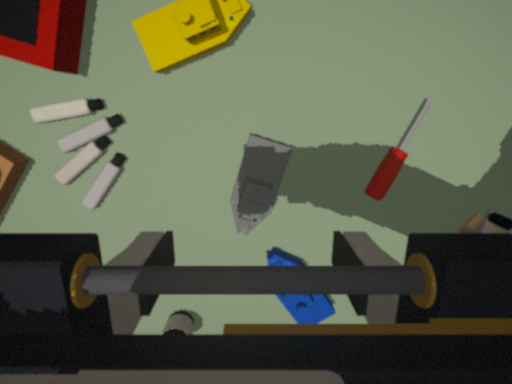

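The hull is fully visible in the wrist view: stern corners about (252,137) and (291,150), bow about (240,231). The blue and yellow hulls are separate.

```bash
python3 - <<'E'
from h import *
w=load('wrist');im=w['image'];i=im.astype(int)
sat=i.max(2)-i.min(2)
roi=np.s_[115:245,205:315]
g=(i[...,1]-(i[...,0]+i[...,2])/2)
print('table g',g[120,220],i[120,220],i[200,300],'deck',i[160,265],i[185,258],i[210,247])
m=np.zeros(im.shape[:2],np.uint8); m[roi]=((sat<14)[roi])*255
m=cv2.morphologyEx(m,cv2.MORPH_OPEN,np.ones((3,3)))
n,l,st,ce=cv2.connectedComponentsWithStats(m);k=1+st[1:,4].argmax();print(st[1:])
c=max(cv2.findContours((l==k).astype(np.uint8),0,cv2.CHAIN_APPROX_NONE)[0],key=cv2.contourArea)
ap=cv2.approxPolyDP(c,3,True).reshape(-1,2);print(ap);print(plane(w,ap,.026).round(4))
o=cv2.resize(im[115:245,205:315],None,fx=4,fy=4,interpolation=cv2.INTER_CUBIC)
o2=o.copy();cv2.polylines(o2,[((ap-[205,115])*4+2).astype(np.int32)],True,(0,0,255),1)
cv2.imwrite('pics/w2c.png',np.clip(np.hstack([o*1.8,o2]),0,255).astype(np.uint8)[:, :800])
E
```

```text
table g 22.0 [123 153 139] [69 89 79] deck [63 66 63] [60 63 63] [65 69 68]
[[ 231  135   62   99 3778]]
[[291 146]
 [250 135]
 [231 197]
 [238 231]
 [247 233]
 [270 212]]
[[ 0.4381 -0.1406  0.026 ]
 [ 0.4472 -0.1926  0.026 ]
 [ 0.5301 -0.1818  0.026 ]
 [ 0.57   -0.1541  0.026 ]
 [ 0.5675 -0.1418  0.026 ]
 [ 0.5275 -0.1267  0.026 ]]
```

View pics/w2c.png

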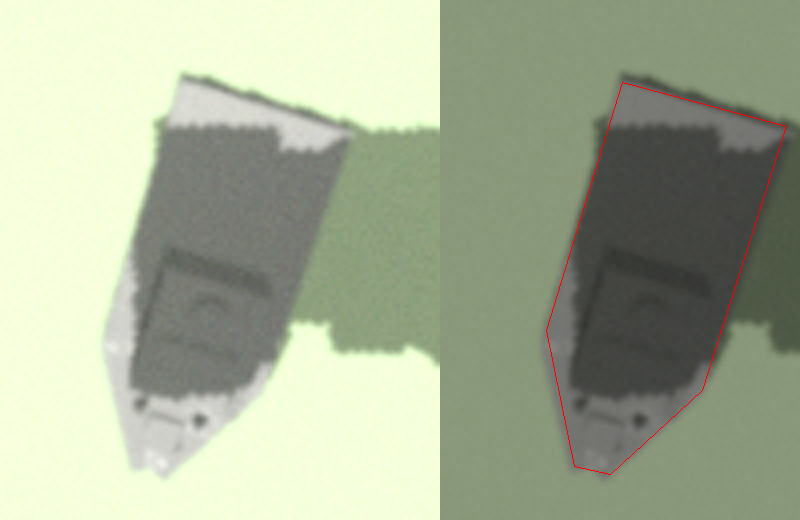

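Hull position: deck centreline runs from stern (0.443,-0.167) to bow (0.569,-0.148). The length is 127 mm, close to the expected 130, and the heading is about 8°. I'll look at the jig from above before grasping.

apply_moves(
  commands=[
    [[-1,0.02,0.2125,0,0],[-1,0.02,0.2125,0,0],[-1,0.02,0.2125,0,0],[-1,0.02,0.2125,0,0],[-1,0.02,0.2125,0,0],[-1,0.02,0.2125,0,0],[-1,0.02,0.2125,0,0],[-1,0.02,0.2125,0,0],[-1,0,0,0,0],[-1,0,0,0,0]],
  ],
)

```text
t: 2.4
eef_pos: [0.5127, 0.1655, 0.249]
ee_rot: [-3.141, -0.001, -2.713]
force: [0.2, -0.4, -0.3]
width: 0.0875
gripper_force: 0.0
```

```bash
python3 - <<'E'
from h import *
w=grab('wrist','w3');s=arm.get_state();print(s['t'],s['eef_pos'],s['ee_rot'])
cv2.imwrite('pics/w3c.png',cv2.resize(w['image'][20:250,130:400],None,fx=2.6,fy=2.6,interpolation=cv2.INTER_CUBIC))
E
```

```text
2.45 [0.51259385 0.16488206 0.24919493] [-3.14133787e+00 -1.15625470e-03 -2.71387386e+00]
```

View pics/w3c.png

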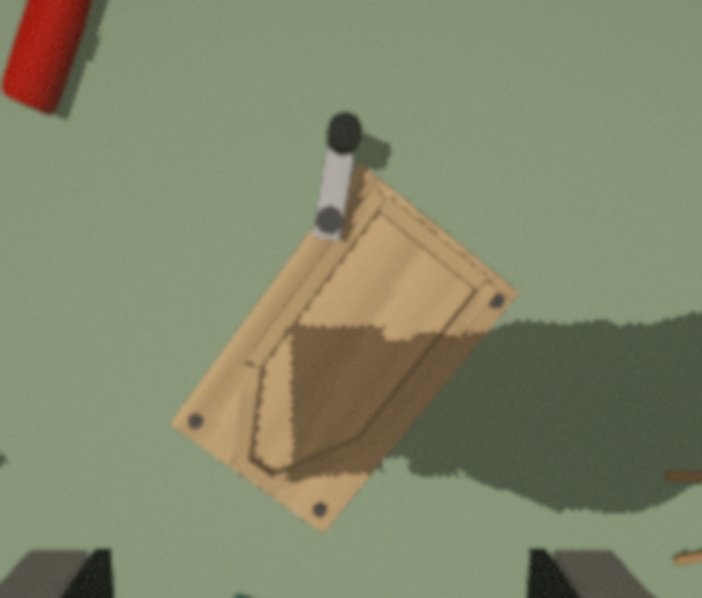

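The wrist crop shows the jig, with its bow at the lower left of the crop. Base corners in crop pixels are (172,424), (326,532), (516,292) and about (365,168). The pivot is at (329,219) and the knob at (344,131).

```bash
python3 - <<'E'
from h import *
w=load('wrist');im=w['image']
h=cv2.cvtColor(im,cv2.COLOR_BGR2HSV)
m=cv2.inRange(h,(8,70,40),(24,255,255));m[:60]=0;m[230:]=0;m[:,:180]=0;m[:,340:]=0
m=cv2.morphologyEx(m,cv2.MORPH_OPEN,np.ones((3,3)))
n,l,st,_=cv2.connectedComponentsWithStats(m);k=1+st[1:,4].argmax();print(st[k])
c=max(cv2.findContours((l==k).astype(np.uint8),0,cv2.CHAIN_APPROX_NONE)[0],key=cv2.contourArea)
P=plane(w,c.reshape(-1,2).astype(float),.008)[:,:2]
r=cv2.minAreaRect((P*1000).astype(np.float32));print('base',r)
cr=lambda L:np.array(L)/2.6+[130,20]
def pw(n,L,z):print(n,plane(w,cr(L)-0.3,z).round(4).tolist())
pw('base corners',[(516,292),(326,532),(172,424)],.008)
pw('stern rim',[(381,203),(478,288)],.02)
pw('tip floor',[(252,460),(275,474)],.012)
pw('pivot',[(329,219)],.046);pw('knob',[(344,131)],.078)
pw('screws',[(497,301),(320,509),(196,421)],.008)
E
```

```text
[ 196   84  132  140 9045]
base ((501.6099853515625, 171.10614013671875), (100.92643737792969, 160.1512908935547), 77.36222839355469)
base corners [[0.4351, 0.2358, 0.008], [0.5895, 0.2035, 0.008], [0.5683, 0.1061, 0.008]]
stern rim [[0.4256, 0.1562, 0.02], [0.4412, 0.2153, 0.02]]
tip floor [[0.5677, 0.1512, 0.012], [0.5697, 0.1651, 0.012]]
pivot [[0.4422, 0.1369, 0.046]]
knob [[0.4102, 0.1282, 0.078]]
screws [[0.4428, 0.2293, 0.008], [0.5789, 0.1951, 0.008], [0.5616, 0.1168, 0.008]]
```

Jig: base rectangle measures 160.2 x 100.9 mm (given 160 x 100), centre (0.5016,0.1711), heading -12.6°. The predicted pivot is within 1 mm of the measured one, the knob radius is 33 mm, and the clamp angle is about 0.04. Now to the hull.

apply_moves(
  commands=[
    [[-1,0,-0.2,-0.07,-0.0114],[-1,0,-0.2,-0.07,-0.0114],[-1,0,-0.2,-0.07,-0.0114],[-1,0,-0.2,-0.07,-0.0114],[-1,0,-0.2,-0.07,-0.0114],[-1,0,-0.2,-0.07,-0.0114],[-1,0,-0.2,-0.07,-0.0114],[-1,0,-0.2,-0.07,-0.0114],[-1,0,0,0,0],[-1,0,0,0,0]],
  ],
)

```text
t: 3.45
eef_pos: [0.5114, -0.1563, 0.1374]
ee_rot: [-3.142, -0.001, -3.004]
force: [0.1, 0.0, 0.4]
width: 0.0875
gripper_force: 0.0
```

```bash
python3 - <<'E'
from h import *
s=arm.get_state();print(s['t'],s['eef_pos'],s['ee_rot'])
print((np.array([.5117,-.1565,.051])-s['eef_pos'])/.2,(-2.9985-s['ee_rot'][2])/np.pi)
E
```

```text
3.45 [ 0.51138231 -0.15632513  0.13740534] [-3.14157936e+00 -9.60586816e-04 -3.00371498e+00]
[ 0.00158845 -0.00087437 -0.4320267 ] 0.0016599801339558923
```

apply_moves(
  commands=[
    [[-1,0,0,-0.1,0],[-1,0,0,-0.1,0],[-1,0,0,-0.1,0],[-1,0,0,-0.1,0],[-1,0,0,-0.03,0],[-1,0,0,0,0],[1,0,0,0,0],[1,0,0,0,0],[1,0,0,0,0],[1,0,0,0,0],[1,0,0,0,0],[1,0,0,0,0]],
  ],
  force=20,
)

```text
t: 4.65
eef_pos: [0.5127, -0.1539, 0.0518]
ee_rot: [-3.142, 0.0, -2.999]
force: [-1.1, -0.3, 0.4]
width: 0.0454
gripper_force: 0.0
```

apply_moves(
  commands=[
    [[1,0,0,0,0],[1,0,0,0,0],[1,0,0,0,0],[1,0,0,0,0]],
  ],
)

```text
t: 5.05
eef_pos: [0.5127, -0.1539, 0.0516]
ee_rot: [-3.142, 0.0, -2.999]
force: [0.5, -0.4, -0.2]
width: 0.0241
gripper_force: 20.0
```

The opening reads 24 mm, but the house should be 34 mm. I'll look before lifting.

```bash
python3 - <<'E'
from h import *
a=grab('scene');b=grab('side');w=grab('wrist')
s=arm.get_state();print(s['t'],s['eef_pos'],s['ee_rot'],s['width'],s['gripper_force'])
c=lambda i,x,y,w,h,k:cv2.resize(i[y:y+h,x:x+w],(400,300),interpolation=cv2.INTER_CUBIC)
cv2.imwrite('pics/c4.png',np.vstack([np.hstack([c(a['image'],177,165,80,60,5),c(b['image'],228,140,80,60,5)]),np.hstack([cv2.resize(w['image'],(400,300)),c(a['image'],100,100,200,150,2)])]))
E
```

```text
5.2 [ 0.5126828  -0.15389665  0.05163113] [-3.14157461e+00  7.76063206e-05 -2.99933101e+00] 0.024224661516568706 19.99793440103531
```

View pics/c4.png

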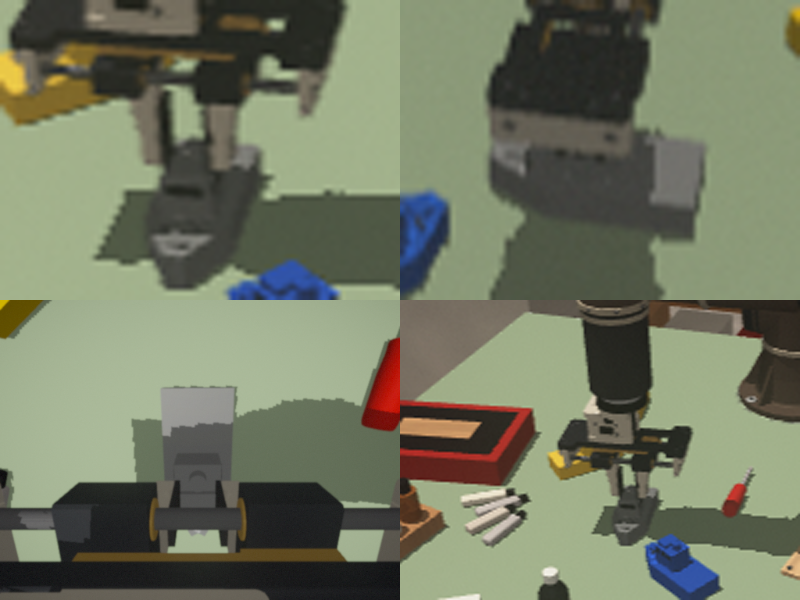

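```bash
python3 - <<'E'
from h import *
s=arm.get_state();p=s['eef_pos'];psi=s['ee_rot'][2];u=np.array([-np.sin(psi),np.cos(psi),0]);hx=-np.array([np.cos(psi),np.sin(psi),0])
f=load('scene');g=load('wrist')
for z in(.0296,.056):
  for o in(-.017,-.012,.012,.017):
    q=p+u*o;q[2]=z
    print(z,o,(proj(f,q)-[177,165])*5,(proj(g,q)*400/512+[0,300]).round(0))
for n,k in(('stern',-.065),('house aft',-.014),('house fwd',.026)):
  q=p+hx*(k-.006);q[2]=.056 if 'h' in n else .026;print(n,(proj(f,q)-[177,165])*5,(proj(g,q)*400/512+[0,300]))
w=g['image']; o=cv2.resize(w[330-160:384-20,170:340],None,fx=4,fy=4,interpolation=cv2.INTER_CUBIC)
f2=load('scene')['image'][175:230,190:245];f2=cv2.resize(f2,None,fx=8,fy=8,interpolation=cv2.INTER_CUBIC)
cv2.imwrite('pics/w4c.png',np.clip(o*1.8,0,255).astype(np.uint8))
E
```

```text
0.0296 -0.017 [[219.04992759 197.39678777]] [[219. 476.]]
0.0296 -0.012 [[211.43669977 196.78274449]] [[213. 476.]]
0.0296 0.012 [[175.00187345 193.8441013 ]] [[184. 476.]]
0.0296 0.017 [[167.43384474 193.23370355]] [[178. 476.]]
0.056 -0.017 [[216.43959056 163.44012746]] [[222. 490.]]
0.056 -0.012 [[208.74708526 162.83721799]] [[215. 490.]]
0.056 0.012 [[171.9340186  159.95194902]] [[182. 490.]]
0.056 0.017 [[164.28766472 159.35265671]] [[175. 490.]]
stern [[218.8022566  138.71658687]] [[198.30109626 387.6896718 ]]
house aft [[197.76160329 143.89323775]] [[198.33518242 464.0464996 ]]
house fwd [[182.69096973 179.32182972]] [[198.24535149 514.63991251]]
```

View pics/w4c.png

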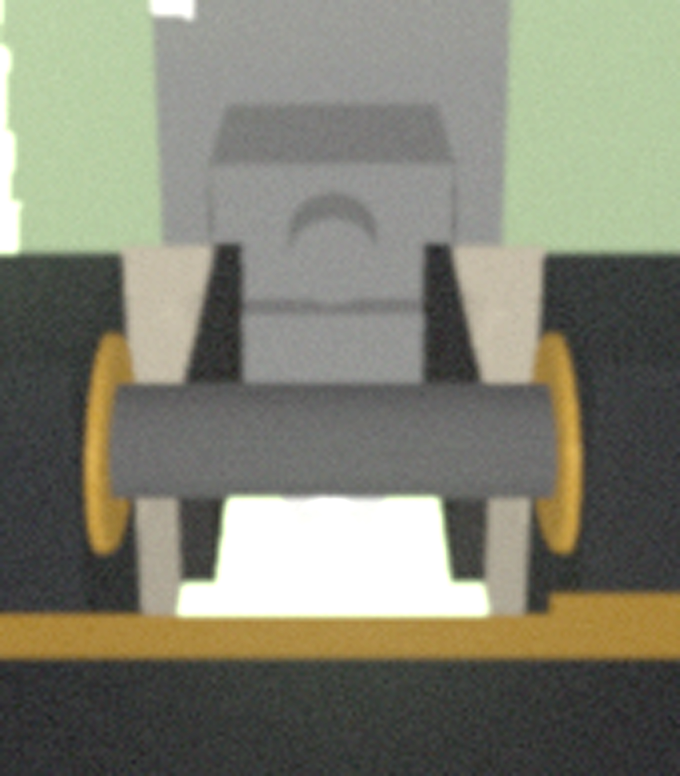

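The house aft edge and the stern fall within about 1 px of where they were predicted, and the pads sit symmetrically on the house. They are soft, hence the narrow reading, so the grasp is good. Lifting and carrying.

apply_moves(
  commands=[
    [[1,0,0,0.05,0],[1,0,0,0.15,0],[1,0,0,0.2,0],[1,0,0,0.2,0],[1,0,0.1,0,-0.01],[1,-0.003,0.18,0,-0.015],[1,-0.003,0.2,0,-0.015],[1,-0.003,0.2,0,-0.015],[1,-0.003,0.2,0,-0.015],[1,-0.003,0.2,0,-0.015],[1,-0.003,0.2,0,-0.015],[1,-0.003,0.2,0,-0.01]],
  ],
  force=25,
)

```text
t: 6.4
eef_pos: [0.5077, 0.1437, 0.1723]
ee_rot: [3.141, -0.0, 2.937]
force: [1.1, -0.1, -2.1]
width: 0.0242
gripper_force: 25.0
```

apply_moves(
  commands=[
    [[1,-0.003,0.18,0,-0.005],[1,-0.002,0.12,0,0],[1,0,0,0,0],[1,0,0,0,0],[1,0,0,0,0]],
  ],
)

```text
t: 6.9
eef_pos: [0.5071, 0.2014, 0.1718]
ee_rot: [-3.141, -0.0, 2.922]
force: [1.2, 0.3, -1.8]
width: 0.024
gripper_force: 25.0
```

```bash
python3 - <<'E'
from h import *
a=grab('scene');b=grab('side');w=grab('wrist')
s=arm.get_state();print(s['t'],s['eef_pos'],s['ee_rot'],s['width'],s['gripper_force'],s['force'])
print((np.array([.5075,.1698,.0596])-s['eef_pos'])/.2,(-.2199-np.pi-(s['ee_rot'][2]-(2*np.pi if s['ee_rot'][2]>0 else 0)))/np.pi)
c=lambda i,x,y,w,h:cv2.resize(i[y:y+h,x:x+w],(400,300),interpolation=cv2.INTER_CUBIC)
cv2.imwrite('pics/c5.png',np.vstack([np.hstack([c(a['image'],267,160,100,75),c(b['image'],180,200,120,90)]),np.hstack([cv2.resize(w['image'],(400,300)),c(w['image'],170,90,200,150)])]))
E
```

```text
7.05 [0.50740204 0.20125931 0.17183209] [-3.14158918e+00 -2.14074051e-05  2.92151843e+00] 0.024208297904642326 24.99650001525879 [ 0.16817612 -0.25713212 -3.07159513]
[ 4.89782442e-04 -1.57296527e-01 -5.61160432e-01] 5.545724474718259e-05
```

View pics/c5.png

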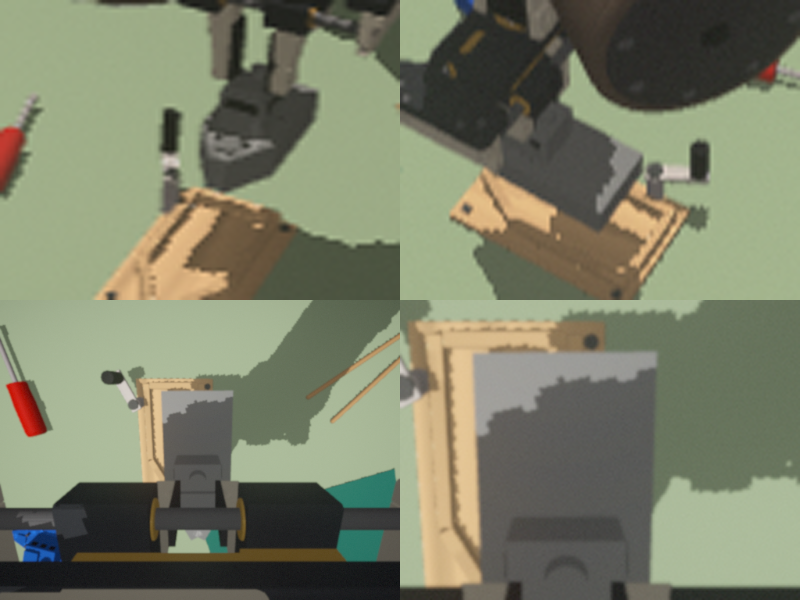

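The grip is firm and the heading matches. I overshot y by 31 mm, so I'll correct that and come down to about 10 mm above the walls.

apply_moves(
  commands=[
    [[1,0,-0.08,0,0],[1,0,-0.077,0,0],[1,0,0,-0.1,0],[1,0,0,-0.15,0],[1,0,0,-0.15,0],[1,0,0,-0.05,0],[1,0,0,0,0],[1,0,0,0,0],[1,0,0,0,0]],
  ],
)

```text
t: 7.95
eef_pos: [0.5085, 0.1712, 0.0832]
ee_rot: [3.14, 0.002, 2.923]
force: [-0.6, 0.7, -3.1]
width: 0.0238
gripper_force: 25.0
```

```bash
python3 - <<'E'
from h import *
w=grab('wrist')
s=arm.get_state();p=s['eef_pos'];print(s['t'],p,s['ee_rot'],s['force'])
print((np.array([.5075,.1698,.0596])-p)/.2)
psi=s['ee_rot'][2];hx=-np.array([np.cos(psi),np.sin(psi),0]);hy=np.array([-hx[1],hx[0],0])
def H(x,y,z): q=p+hx*(x-.006)+hy*y;q[2]=z;return q
print('deck stern pred',proj(w,[H(-.065,.028,p[2]-.0256),H(-.065,-.028,p[2]-.0256)]).round(1))
a=-.2199;J=lambda x,y,z:[.5016+np.cos(a)*x-np.sin(a)*y,.1711+np.sin(a)*x+np.cos(a)*y,z]
print('pocket rim stern',proj(w,[J(-.0675,.0305,.02),J(-.0675,-.0305,.02)]).round(1),'wall outer',proj(w,[J(-.0755,.0385,.02),J(-.0755,-.0385,.02)]).round(1),'base',proj(w,[J(-.08,.05,.008),J(-.08,-.05,.008)]).round(1))
cv2.imwrite('pics/w6.png',np.clip(cv2.resize(w['image'][90:240,170:340],None,fx=4,fy=4,interpolation=cv2.INTER_CUBIC)*1.6,0,255))
E
```

```text
8.0 [0.50828708 0.17122745 0.0831379 ] [3.13974195e+00 1.72172849e-03 2.92275372e+00] [-0.93761751  0.67021506 -2.22518082]
[-0.00393539 -0.00713727 -0.11768949]
deck stern pred [[300.8 111.6]
 [206.4 111.5]]
pocket rim stern [[294.4 105.8]
 [208.  105.7]] wall outer [[306.3  93.9]
 [196.1  93.7]] base [[319.5  88. ]
 [182.9  87.7]][ WARN:0@0.406] global loadsave.cpp:1063 imwrite_ Unsupported depth image for selected encoder is fallbacked to CV_8U.
```

View pics/w6.png

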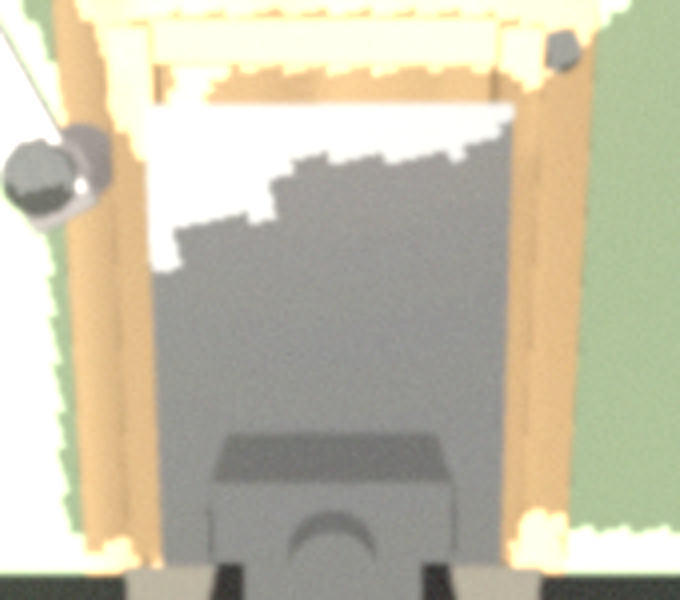

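Measured against the prediction, the stern deck edge is about 4 px towards the bow and 3% narrower. The hull has pitched stern-down by about 5° in the soft pads. I'd rather not force it into the pocket like that, so I'll set it back on the bench. Then I'll regrip further aft, near its centre of mass, with more force.

apply_moves(
  commands=[
    [[1,0,0,0.1,0],[1,0,0,0.17,0],[1,0,0,0.17,0],[1,0,-0.1,0,0],[1,0,-0.2,0,0],[1,0,-0.2,0,0],[1,0,-0.2,0,0],[1,0,-0.2,0,0],[1,0,-0.2,0,0],[1,0,-0.2,0,0],[1,0,-0.2,0,0],[1,0,-0.2,0,0]],
  ],
)

```text
t: 9.2
eef_pos: [0.5076, -0.1708, 0.171]
ee_rot: [3.141, 0.002, 2.923]
force: [1.9, 0.3, -2.5]
width: 0.0242
gripper_force: 25.0
```

apply_moves(
  commands=[
    [[1,0,-0.1,0,0],[1,0,0,-0.1,0],[1,0,0,-0.15,0],[1,0,0,-0.15,0],[1,0,0,-0.08,0],[1,0,0,-0.02,0],[1,0,0,0,0],[1,0,0,0,0]],
  ],
)

```text
t: 10.0
eef_pos: [0.5085, -0.1893, 0.0711]
ee_rot: [3.141, 0.002, 2.923]
force: [0.6, 0.0, -1.6]
width: 0.0239
gripper_force: 25.0
```

apply_moves(
  commands=[
    [[1,0,0,-0.02,0],[1,0,0,-0.02,0],[1,0,0,-0.01,0],[1,0,0,-0.01,0],[1,0,0,-0.01,0],[1,0,0,-0.01,0],[1,0,0,-0.01,0],[1,0,0,-0.01,0],[1,0,0,0,0],[1,0,0,0,0]],
  ],
)

```text
t: 11.0
eef_pos: [0.5076, -0.1895, 0.0512]
ee_rot: [-3.141, 0.001, 2.923]
force: [-5.0, 1.7, 14.6]
width: 0.024
gripper_force: 25.0
```

apply_moves(
  commands=[
    [[-0.4,0,0,0,0],[-0.4,0,0,0,0],[-0.4,0,0,0,0],[-0.4,0,0,0,0],[-0.4,0,0,0,0],[-0.4,0,0,0,0],[-0.4,-0.039,0.009,0,0],[-0.4,0,0,0,0],[-0.4,0,0,0,0]],
  ],
)

```text
t: 11.9
eef_pos: [0.4993, -0.1874, 0.0497]
ee_rot: [-3.142, 0.0, 2.923]
force: [1.3, -0.3, 0.3]
width: 0.0614
gripper_force: 0.0
```

```bash
cat > chk.py <<'E'
from h import *
# edges of the hull along the tool's centre line in the wrist view; tool at hull x = X0
def edges(save=None):
    w=grab('wrist',save);s=arm.get_state();p=s['eef_pos'];psi=s['ee_rot'][2]
    g=cv2.cvtColor(w['image'],cv2.COLOR_BGR2GRAY)
    print('t',s['t'],'p',p.round(4),'rpy',s['ee_rot'].round(4),'F',s['force'].round(1),'w',s['width'].round(4))
    sat=w['image'].max(2).astype(int)-w['image'].min(2)
    m=((sat<14)*255).astype(np.uint8);m[235:]=0;m[:,:180]=0;m[:,330:]=0
    m=cv2.morphologyEx(m,cv2.MORPH_OPEN,np.ones((5,5)))
    n,l,st,_=cv2.connectedComponentsWithStats(m);k=1+st[1:,4].argmax()
    q=np.argwhere(l==k)[:,::-1];tl=q[(q.sum(1)).argmin()];tr=q[(q[:,0]-q[:,1]).argmax()]
    return w,p,psi,tl,tr
def tool(p,psi,P):
    hx=-np.array([np.cos(psi),np.sin(psi)]);d=P[:,:2]-p[:2];return np.c_[d@hx,d@[-hx[1],hx[0]]]
E
python3 - <<'E'
from chk import *
w,p,psi,tl,tr=edges('w7');print(tl,tr)
print('stern corners in tool frame',tool(p,psi,plane(w,[tl,tr],.026)).round(4))
g=cv2.cvtColor(w['image'],cv2.COLOR_BGR2GRAY)[:, 245:262].mean(1).round(0).astype(int);print(g[95:235])
P=lambda r,z:tool(p,psi,plane(w,[[253,r]],z))[0,0].round(4)
print([(r,P(r,.056)) for r in (180,190,200,210,220)])
E
```

```text
Traceback (most recent call last):
  File "chk.py", line 6, in edges
    print('t',s['t'],'p',p.round(4),'rpy',s['ee_rot'].round(4),'F',s['force'].round(1),'w',s['width'].round(4))
                                                                                           ^^^^^^^^^^^^^^^^
AttributeError: 'float' object has no attribute 'round'
```

```bash
sed -i "s/s\['width'\].round(4)/round(s['width'],4)/" chk.py
python3 - <<'E'
from chk import *
w,p,psi,tl,tr=edges('w7');print(tl,tr)
print('stern corners in tool frame',tool(p,psi,plane(w,[tl,tr],.026)).round(4))
g=cv2.cvtColor(w['image'],cv2.COLOR_BGR2GRAY)[:, 245:262].mean(1).round(0).astype(int);print(g[95:235])
P=lambda r,z:tool(p,psi,plane(w,[[253,r]],z))[0,0].round(4)
print([(r,P(r,.056)) for r in (180,190,200,210,220,230)])
E
```

```text
t 12.0 p [ 0.4998 -0.1875  0.0498] rpy [3.1416e+00 3.0000e-04 2.9227e+00] F [-0.8  0.4  0.4] w 0.0613
[206 127] [298 126]
stern corners in tool frame [[-0.0625 -0.0284]
 [-0.0631  0.0264]]
[174 174 174 174 174 174 174 174 174 174 174 174 174 174 174 174 174 174
 174 174 174 174 173 168 155 138 121 110 102  89  85 107 135 148 147 137
 122 106  95  89  88  88  88  88  87  87  87  87  87  87  86  86  87  86
  86  86  85  85  84  84  85  85  84  84  84  84  84  84  84  84  83  83
  83  83  83  83  83  83  83  83  82  83  83  83  83  82  82  83  82  82
  82  82  83  83  82  82  82  82  81  81  81  81  81  82  81  81  81  81
  81  81  81  81  81  78  72  68  66  66  66  66  66  66  66  66  67  67
  66  66  66  66  70  76  80  80  81  81  81  80  76  72]
[(180, np.float64(-0.0373)), (190, np.float64(-0.0318)), (200, np.float64(-0.0262)), (210, np.float64(-0.0206)), (220, np.float64(-0.0148)), (230, np.float64(-0.0089))]
```

The stern edge puts the tool at hull x of about -2.2, and the house aft edge puts it at about -4. I'll take -2.8. Regripping harder.

apply_moves(
  commands=[
    [[1,0,0,0.005,0],[1,0,0,0,0],[1,0,0,0,0],[1,0,0,0,0],[1,0,0,0,0],[1,0,0,0,0],[1,0,0,0,0],[1,0,0,0,0]],
  ],
  force=50,
)

```text
t: 12.8
eef_pos: [0.4994, -0.1874, 0.0505]
ee_rot: [3.142, -0.0, 2.922]
force: [-0.5, -0.7, -1.5]
width: 0.0097
gripper_force: 50.6
```

```bash
python3 - <<'E'
from chk import *
w,p,psi,tl,tr=edges('w8');print(tl,tr)
print('stern corners in tool frame',tool(p,psi,plane(w,[tl,tr],.026)).round(4))
E
```

```text
t 12.85 p [ 0.4994 -0.1874  0.0504] rpy [ 3.1416e+00 -4.0000e-04  2.9225e+00] F [-0.2  0.3 -1.3] w 0.0094
[208 130] [297 129]
stern corners in tool frame [[-0.0605 -0.0274]
 [-0.0611  0.026 ]]
```

apply_moves(
  commands=[
    [[1,0,0,0.05,0],[1,0,0,0.15,0],[1,0,0,0.2,0],[1,0,0,0.2,0],[1,0,0,0,0],[1,0,0,0,0]],
  ],
)

```text
t: 13.45
eef_pos: [0.5, -0.1873, 0.172]
ee_rot: [3.141, 0.003, 2.922]
force: [0.2, -0.1, -3.5]
width: 0.0095
gripper_force: 50.9
```

```bash
python3 - <<'E'
from chk import *
w,p,psi,tl,tr=edges('w9');print(tl,tr)
E
```

```text
t 13.5 p [ 0.4991 -0.1872  0.1706] rpy [ 3.141  -0.      2.9222] F [-0.   0.9 -2.3] w 0.0097
[207 130] [298 129]
```

```bash
python3 - <<'E'
from h import *
a=grab('scene');b=grab('side')
c=lambda i,x,y,w,h:cv2.resize(i[y:y+h,x:x+w],(400,300),interpolation=cv2.INTER_CUBIC)
w8=cv2.imread('pics/w8.png');w9=cv2.imread('pics/w9.png')
cv2.imwrite('pics/c9.png',np.clip(np.vstack([np.hstack([c(a['image'],165,130,80,60),c(b['image'],220,120,100,75)]),np.hstack([c(w8,170,110,180,135),c(w9,170,110,180,135)])])*1.5,0,255).astype(np.uint8))
E
```

```text
(no output)
```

View pics/c9.png

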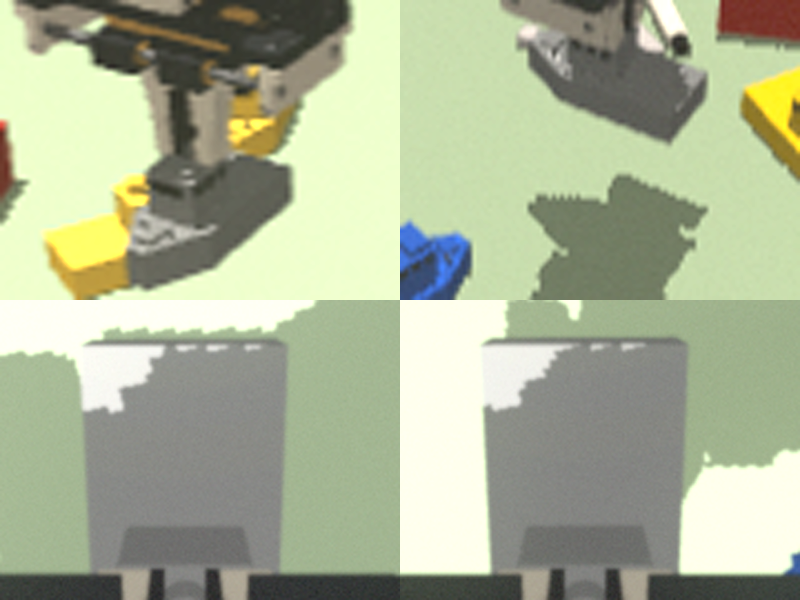

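The hull now hangs level: the stern edge is the same before and after lifting. Tool at hull x of about -4.3. Carrying to just above the pocket.

apply_moves(
  commands=[
    [[1,-0.004,0.1,0,0],[1,-0.004,0.2,0,0],[1,0,0.2,0,0],[1,0,0.2,0,0],[1,0,0.2,0,0],[1,0,0.2,0,0],[1,0,0.2,0,0],[1,0,0.2,0,0],[1,0,0.2,0,0],[1,0,0.096,0,0],[1,0,0,0,0],[1,0,0,0,0]],
  ],
)

```text
t: 14.8
eef_pos: [0.4973, 0.1716, 0.1693]
ee_rot: [-3.139, -0.002, 2.924]
force: [0.4, -0.1, -2.4]
width: 0.0097
gripper_force: 51.0
```

apply_moves(
  commands=[
    [[1,0,0,-0.1,0],[1,0,0,-0.15,0],[1,0,0,-0.13,0],[1,0,0,-0.05,0],[1,0,0,0,0],[1,0,0,0,0],[1,0,0,0,0]],
  ],
)

```text
t: 15.5
eef_pos: [0.4989, 0.1721, 0.086]
ee_rot: [3.14, 0.002, 2.923]
force: [-0.0, 0.2, -2.8]
width: 0.0098
gripper_force: 51.0
```

```bash
python3 - <<'E'
from chk import *
w,p,psi,tl,tr=edges('w10');print(tl,tr)
a=-.2199;J=lambda x,y,z:[.5016+np.cos(a)*x-np.sin(a)*y,.1711+np.sin(a)*x+np.cos(a)*y,z]
print('rim pred',proj(w,[J(-.0675,-.0305,.02),J(-.0675,.0305,.02)]).round(1))
print('wall pred',proj(w,[J(-.0755,-.0385,.02),J(-.0755,.0385,.02)]).round(1))
print('stern now',tool(p,psi,plane(w,[tl,tr],p[2]-.0244)).round(4))
print('to go',(np.array([.4974,.1720,.0584])-p)/.2)
cv2.imwrite('pics/w10c.png',cv2.resize(w['image'][80:240,160:350],None,fx=4,fy=3.75,interpolation=cv2.INTER_CUBIC))
E
```

```text
t 15.55 p [0.4988 0.1721 0.0859] rpy [3.1400e+00 1.5000e-03 2.9226e+00] F [ 0.2  0.1 -1.3] w 0.0095
[208 130] [296 129]
rim pred [[210.7 119.3]
 [295.1 119.4]]
wall pred [[199.1 107.8]
 [306.7 108. ]]
stern now [[-0.0604 -0.0273]
 [-0.061   0.0254]]
to go [-0.00701781 -0.00056985 -0.13773383]
```

View pics/w10c.png

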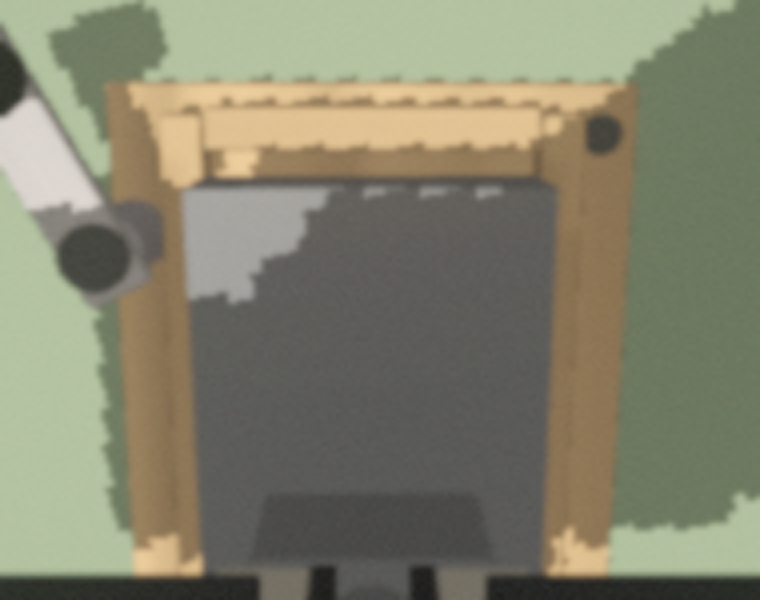

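The pocket rim appears at row 119.5, columns 210.8 to 295.0, within 1 px of the prediction. The hull is centred laterally. Shift 1.4 mm and lower gently.

apply_moves(
  commands=[
    [[1,-0.007,0,-0.02,0],[1,0,0,-0.02,0],[1,0,0,-0.02,0],[1,0,0,-0.015,0],[1,0,0,-0.01,0],[1,0,0,-0.01,0],[1,0,0,0,0],[1,0,0,0,0]],
  ],
)

```text
t: 16.35
eef_pos: [0.4967, 0.1717, 0.0656]
ee_rot: [-3.142, -0.0, 2.923]
force: [0.1, -0.3, -1.7]
width: 0.0098
gripper_force: 51.0
```

The hull is 5 mm into the pocket with no contact force.

apply_moves(
  commands=[
    [[1,0.002,0,-0.008,0],[1,0,0,-0.008,0],[1,0,0,-0.007,0],[1,0,0,-0.005,0],[1,0,0,-0.004,0],[1,0,0,0,0],[1,0,0,0,0]],
  ],
)

```text
t: 17.05
eef_pos: [0.4971, 0.1718, 0.0593]
ee_rot: [3.142, 0.0, 2.923]
force: [0.2, 0.4, -2.0]
width: 0.0096
gripper_force: 51.0
```

apply_moves(
  commands=[
    [[1,0,0,-0.003,0],[1,0,0,-0.003,0],[1,0,0,0,0],[1,0,0,0,0]],
  ],
)

```text
t: 17.45
eef_pos: [0.497, 0.1716, 0.0584]
ee_rot: [-3.142, 0.0, 2.923]
force: [-2.4, -0.3, 4.9]
width: 0.01
gripper_force: 51.2
```

Floor contact at the expected height (4.9 N upward). Release and check.

apply_moves(
  commands=[
    [[0.6,0,0,0,0],[0.2,0,0,0,0],[0,0,0,0,0],[-0.2,0,0,0,0],[-0.4,0,0,0,0],[-0.4,0,0,0,0],[-0.4,0,0,0,0],[-0.4,0,0,0.05,0],[-0.4,0,0,0.15,0],[-0.4,0,0,0.2,0],[-0.4,0,0,0.2,0],[-0.4,0,0,0,0]],
  ],
  force=10,
)

```text
t: 18.65
eef_pos: [0.5, 0.1734, 0.1847]
ee_rot: [3.135, 0.008, 2.924]
force: [0.2, 0.9, -0.9]
width: 0.0614
gripper_force: 0.0
```

```bash
python3 - <<'E'
from chk import *
w,p,psi,tl,tr=edges('w11')
a=grab('scene');b=grab('side')
R=lambda x,y,z,a=-.2199:[.5016+np.cos(a)*x-np.sin(a)*y,.1711+np.sin(a)*x+np.cos(a)*y,z]
print('stern deck pred',proj(w,[R(-.065,-.028,.034),R(-.065,.028,.034)]).round(1), 'side',proj(b,[R(-.065,-.028,.034),R(-.065,.028,.034),R(.065,0,.034)]).round(1))
print('corners',tl,tr)
c=lambda i,x,y,w,h:cv2.resize(i[y:y+h,x:x+w],(400,300),interpolation=cv2.INTER_CUBIC)
cv2.imwrite('pics/c11.png',np.clip(np.vstack([np.hstack([c(a['image'],277,180,80,60),c(b['image'],185,225,100,75)]),np.hstack([c(w['image'],140,60,240,180),cv2.resize(w['image'],(400,300))])])*1.2,0,255).astype(np.uint8))
E
```

```text
t 18.7 p [0.4986 0.1728 0.1818] rpy [3.1365 0.0045 2.9229] F [-0.  -0.8 -0.9] w 0.0609
stern deck pred [[221.9 115.8]
 [278.8 115.9]] side [[257.6 259.9]
 [245.9 276.6]
 [209.3 245.9]]
corners [223 117] [277 117]
```

View pics/c11.png

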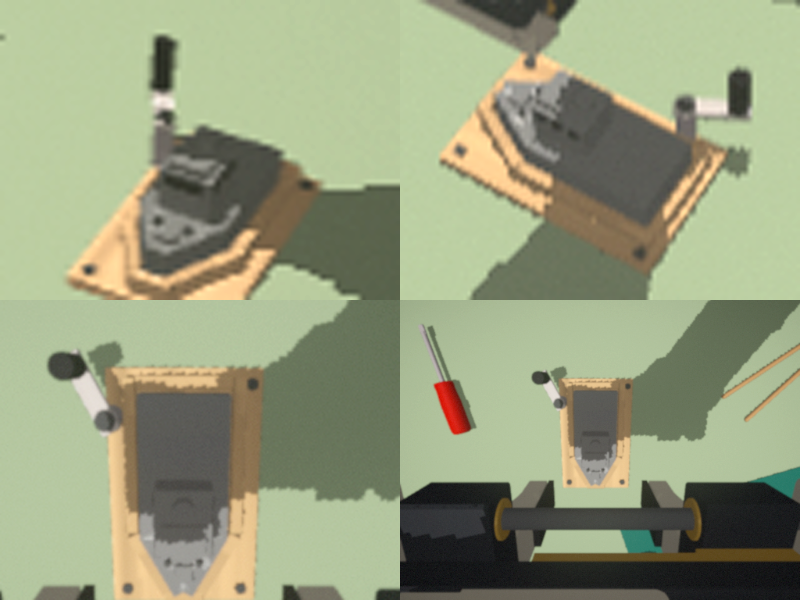

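The hull is seated: the stern deck corners match the prediction for the seated height within about 1 px, and the bow is in the pointed end. Now to above the knob.

apply_moves(
  commands=[
    [[-0.4,-0.15,-0.075,0,0],[-0.4,-0.15,-0.075,0,0],[-0.4,-0.144,-0.073,0,0],[-0.4,0,0,-0.15,0],[-0.4,0,0,-0.15,0],[-0.4,0,0,0,0],[-0.4,0,0,0,0]],
  ],
)

```text
t: 19.5
eef_pos: [0.4079, 0.1266, 0.1178]
ee_rot: [-3.139, -0.001, 2.923]
force: [0.5, -0.1, 1.2]
width: 0.0612
gripper_force: 0.0
```

```bash
python3 - <<'E'
from chk import *
w,p,psi,_,_=edges('w12')
print('to go',(np.array([.4099,.1282,.073])-p)/.2)
a=-.2199;J=lambda x,y:np.array([.5016+np.cos(a)*x-np.sin(a)*y,.1711+np.sin(a)*x+np.cos(a)*y])
th=np.radians(np.linspace(207.8,90,21));K=np.array([J(-.05+.034*np.cos(t),-.046+.034*np.sin(t)) for t in th])
print((np.diff(K,axis=0)/.2).round(3).tolist())
b=grab('side')
m=cv2.inRange(b['image'],(0,0,0),(40,40,40))[235:265,255:285];q=np.argwhere(m)[:,::-1]+[255,235]
print('side knob: seen',q.mean(0),'pred top/bottom',proj(b,[[.4099,.1282,.078],[.4099,.1282,.043]]))
E
```

```text
t 19.55 p [0.4086 0.1272 0.1185] rpy [-3.1406e+00 -1.0000e-04  2.9229e+00] F [ 0.3 -0.  -0.3] w 0.0611
to go [ 0.00663     0.00504342 -0.22762619]
[[-0.004, 0.017], [-0.002, 0.017], [-0.0, 0.017], [0.002, 0.017], [0.003, 0.017], [0.005, 0.017], [0.007, 0.016], [0.008, 0.015], [0.01, 0.014], [0.011, 0.013], [0.013, 0.012], [0.014, 0.011], [0.015, 0.009], [0.016, 0.008], [0.016, 0.006], [0.017, 0.004], [0.017, 0.002], [0.017, 0.001], [0.017, -0.001], [0.017, -0.003]]
side knob: seen [269.18181818 248.09090909] pred top/bottom [[269.72125045 243.05774623]
 [269.43013319 250.8437758 ]]
```

The side view agrees on the knob position. Descend and close lightly.

apply_moves(
  commands=[
    [[-0.4,0.006,0.005,-0.08,0],[-0.4,0,0,-0.08,0],[-0.4,0,0,-0.06,0],[-0.4,0,0,-0.008,0],[-0.4,0,0,0,0],[1,0,0,0,0],[1,0,0,0,0],[1,0,0,0,0],[1,0,0,0,0],[1,0,0,0,0],[1,0,0,0,0],[1,0,0,0,0]],
  ],
  force=12,
)

```text
t: 20.8
eef_pos: [0.4094, 0.1281, 0.0725]
ee_rot: [-3.142, 0.0, 2.923]
force: [-0.0, 0.3, -0.1]
width: 0.0106
gripper_force: 0.0
```

apply_moves(
  commands=[
    [[1,0,0,0,0],[1,0,0,0,0],[1,0,0,0,0]],
  ],
)

```text
t: 21.1
eef_pos: [0.4094, 0.1281, 0.0724]
ee_rot: [-3.142, -0.0, 2.923]
force: [0.6, -0.9, -0.3]
width: 0.0002
gripper_force: 0.0
```

```bash
python3 - <<'E'
from chk import *
w,p,psi,_,_=edges('w13')
a=grab('scene');b=grab('side')
c=lambda i,x,y,w,h:cv2.resize(i[y:y+h,x:x+w],(400,300),interpolation=cv2.INTER_CUBIC)
cv2.imwrite('pics/c13.png',np.clip(np.vstack([np.hstack([c(a['image'],277,165,80,60),c(b['image'],215,220,80,60)]),np.hstack([c(w['image'],150,170,200,150),cv2.resize(w['image'],(400,300))])])*1.3,0,255).astype(np.uint8))
E
```

```text
t 21.15 p [0.4094 0.1281 0.0725] rpy [-3.1416 -0.      2.9226] F [-0.1  0.3  0.2] w 0.0007
```

View pics/c13.png

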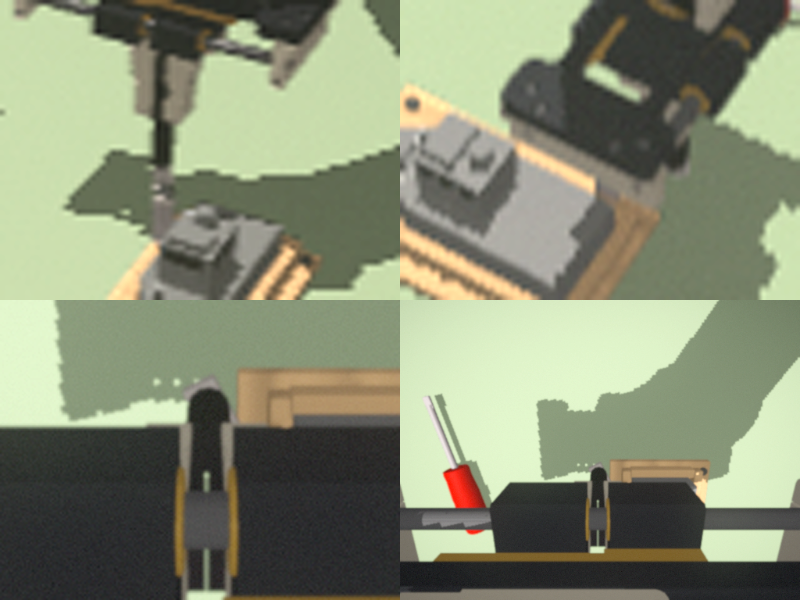

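The knob sits between the pads, caged but with no grip force. I'll turn the tool with the arm so that the pads always push along the arc. First check the last joint's margin.

```bash
python3 -c "
from h import *
s=arm.get_state();print(s['q'].round(3))"
```

```text
[ 0.767  0.113 -0.708 -0.    -0.75  -2.557]
```

Turning that way would exceed joint 6's range. I'll open, rise, and turn a half turn plus about 22° the other way, then regrip.

apply_moves(
  commands=[
    [[-0.4,0,0,0,0],[-0.4,0,0,0,0],[-0.4,0,0,0,0],[-0.4,0,0,0.1,0],[-0.4,0,0,0.15,0],[-0.4,0,0,0,0.045],[-0.4,0,0,0,0.045],[-0.4,0,0,0,0.045],[-0.4,0,0,0,0.045],[-0.4,0,0,0,0.045],[-0.4,0,0,0,0.045],[-0.4,0,0,0,0.045]],
  ],
)

```text
t: 22.45
eef_pos: [0.4094, 0.1281, 0.1224]
ee_rot: [3.142, -0.0, -2.365]
force: [-0.6, 0.3, -0.9]
width: 0.0614
gripper_force: 0.0
```

apply_moves(
  commands=[
    [[-0.4,0,0,0,0.045],[-0.4,0,0,0,0.045],[-0.4,0,0,0,0.045],[-0.4,0,0,0,0.045],[-0.4,0,0,0,0.045],[-0.4,0,0,0,0.045],[-0.4,0,0,0,0.045],[-0.4,0,0,0,0.045],[-0.4,0,0,0,0.045],[-0.4,0,0,0,0.045],[-0.4,0,0,0,0.045],[-0.4,0,0,0,0.045]],
  ],
)

```text
t: 23.65
eef_pos: [0.4094, 0.1281, 0.1225]
ee_rot: [3.142, 0.0, -0.669]
force: [0.5, 0.4, 0.3]
width: 0.0611
gripper_force: 0.0
```

apply_moves(
  commands=[
    [[-0.4,0,0,0,0.045],[-0.4,0,0,0,0.045],[-0.4,0,0,0,0.045],[-0.4,0,0,0,0.045],[-0.4,0,0,0,0.045],[-0.4,0,0,0,0.045],[-0.4,0,0,0,0],[-0.4,0,0,0,0]],
  ],
)

```text
t: 24.45
eef_pos: [0.4094, 0.1281, 0.1225]
ee_rot: [-3.142, 0.0, 0.17]
force: [0.4, -0.6, -0.0]
width: 0.0612
gripper_force: 0.0
```

```bash
python3 - <<'E'
from h import *
b=grab('side');a=grab('scene');s=arm.get_state();p=s['eef_pos'];print(s['t'],p,s['ee_rot'],s['q'][5],s['width'])
print('to go',(np.array([.4099,.1282,.072])-p)/.2)
for n,f,x,y in(('side',b,255,235),('scene',a,300,182)):
  m=cv2.inRange(f['image'],(0,0,0),(40,40,40))[y:y+30,x:x+30];q=np.argwhere(m)[:,::-1]+[x,y]
  print(n,'seen',len(q),q.mean(0) if len(q) else 0,'pred mid',proj(f,[[.4099,.1282,.06]]))
E
```

```text
24.55 [0.4094109  0.12811859 0.12245805] [3.14158426e+00 1.41449486e-05 1.70491581e-01] 0.9744916041354262 0.061102077035752496
to go [ 0.00244548  0.00040706 -0.25229024]
side seen 3 [268.66666667 250.        ] pred mid [[269.56977054 247.10912763]]
scene seen 14 [309.07142857 192.92857143] pred mid [[309.26103705 192.39384667]]
```

The knob hasn't moved. Descend and close.

apply_moves(
  commands=[
    [[-0.4,0.0025,0,-0.1,0],[-0.4,0,0,-0.1,0],[-0.4,0,0,-0.045,0],[-0.4,0,0,-0.005,0],[1,0,0,0,0],[1,0,0,0,0],[1,0,0,0,0],[1,0,0,0,0],[1,0,0,0,0],[1,0,0,0,0],[1,0,0,0,0],[1,0,0,0,0]],
  ],
)

```text
t: 25.75
eef_pos: [0.4099, 0.1281, 0.0725]
ee_rot: [3.142, -0.0, 0.174]
force: [0.5, 0.2, 0.5]
width: 0.0034
gripper_force: 0.0
```

apply_moves(
  commands=[
    [[1,0,0,0,0],[1,0,0,0,0],[1,-0.004,0.017,0,-0.031],[1,-0.002,0.017,0,-0.031],[1,0,0.017,0,-0.031],[1,0.002,0.017,0,-0.031],[1,0.003,0.017,0,-0.031],[1,0.005,0.017,0,-0.031],[1,0,0,0,0]],
  ],
)

```text
t: 26.65
eef_pos: [0.4109, 0.1488, 0.0725]
ee_rot: [-3.142, -0.0, -0.412]
force: [-0.5, -0.1, -0.1]
width: 0.0001
gripper_force: 0.0
```

```bash
python3 - <<'E'
from h import *
a=grab('scene');b=grab('side');w=grab('wrist');s=arm.get_state();p=s['eef_pos'];print(s['t'],p,s['ee_rot'],s['width'],s['force'])
print('tip px scene',proj(a,[p[0],p[1],.06]))
c=lambda i,x,y,w,h:cv2.resize(i[y:y+h,x:x+w],(400,300),interpolation=cv2.INTER_CUBIC)
cv2.imwrite('pics/c14.png',np.clip(np.vstack([np.hstack([c(a['image'],277,165,80,60),c(b['image'],215,220,80,60)]),np.hstack([c(w['image'],150,170,200,150),cv2.resize(w['image'],(400,300))])])*1.3,0,255).astype(np.uint8))
E
```

```text
26.8 [0.4106349  0.14840389 0.07241695] [ 3.14149192e+00  8.42363566e-05 -4.08037305e-01] 0.0002803672911060128 [-0.23937668 -0.87201056 -1.52080583]
tip px scene [[315.48656939 193.48650312]]
```

I've now gone past the 10 pictures I was allowed to view, so I won't view any more. The clamp will be checked by numbers only.

```bash
cat > bar.py <<'E'
from h import *
A=-.2199;J=lambda x,y,z:[.5016+np.cos(A)*x-np.sin(A)*y,.1711+np.sin(A)*x+np.cos(A)*y,z]
def scan(names=('scene','side')):
    for n in names:
        f=grab(n);im=f['image']
        out=[]
        for t in range(210,80,-10):
            r=np.radians(t);px=proj(f,[J(-.05+k*np.cos(r),-.046+k*np.sin(r),.043) for k in (.012,.018,.024)])
            v=np.array([im[int(round(y)),int(round(x))] for x,y in px]).astype(int)
            out.append((t,[(int(q.mean()),int(q.max()-q.min())) for q in v]))
        print(n,*out,sep='\n ')
E
python3 -c "
from bar import *
scan()
s=arm.get_state();p=s['eef_pos']
a=np.array([p[0]-.5016,p[1]-.1711]);x=np.cos(A)*a[0]+np.sin(A)*a[1];y=-np.sin(A)*a[0]+np.cos(A)*a[1];print('tool theta',np.degrees(np.arctan2(y+.046,x+.05))%360,np.hypot(y+.046,x+.05))"
```

```text
scene
 (210, [(156, 17), (89, 11), (89, 12)])
 (200, [(137, 17), (93, 12), (88, 12)])
 (190, [(86, 11), (95, 13), (75, 19)])
 (180, [(86, 11), (76, 18), (75, 19)])
 (170, [(109, 28), (109, 28), (153, 37)])
 (160, [(109, 28), (153, 37), (132, 33)])
 (150, [(153, 37), (153, 37), (153, 37)])
 (140, [(153, 37), (153, 37), (130, 33)])
 (130, [(153, 37), (153, 37), (154, 37)])
 (120, [(152, 37), (154, 37), (154, 36)])
 (110, [(152, 37), (154, 37), (131, 34)])
 (100, [(154, 37), (153, 37), (131, 34)])
 (90, [(154, 37), (145, 35), (65, 11)])
side
 (210, [(66, 7), (60, 3), (90, 15)])
 (200, [(60, 3), (60, 4), (100, 16)])
 (190, [(60, 4), (71, 9), (98, 17)])
 (180, [(63, 3), (71, 6), (122, 21)])
 (170, [(59, 2), (85, 14), (149, 34)])
 (160, [(44, 5), (134, 31), (157, 38)])
 (150, [(42, 5), (89, 14), (156, 39)])
 (140, [(42, 5), (50, 6), (143, 35)])
 (130, [(43, 4), (42, 5), (83, 12)])
 (120, [(41, 5), (45, 3), (76, 11)])
 (110, [(43, 5), (43, 2), (44, 3)])
 (100, [(44, 4), (45, 4), (45, 3)])
 (90, [(44, 4), (53, 4), (43, 5)])
tool theta 173.3166396240616 0.03404758703012875
```

```bash
python3 -c "
from bar import *
scan(('wrist',))
f=load('wrist');im=f['image'];print(proj(f,[J(-.05,-.046,.046),J(-.05+.034*np.cos(3.025),-.046+.034*np.sin(3.025),.078)]).round(0))
f=load('scene');im=f['image'].astype(int)
u=proj(f,[J(-.05,-.046,.046)])[0];print(u)
y0,x0=int(u[1])-14,int(u[0])-10
for y in range(y0,y0+20):print(' '.join('%3d/%-2d'%(im[y,x].mean(),np.ptp(im[y,x])) for x in range(x0,x0+20)))
"
```

```text
wrist
 (210, [(182, 13), (109, 9), (109, 9)])
 (200, [(175, 13), (110, 9), (109, 11)])
 (190, [(161, 13), (104, 17), (92, 22)])
 (180, [(103, 21), (95, 50), (91, 21)])
 (170, [(92, 44), (90, 45), (91, 20)])
 (160, [(86, 43), (94, 47), (92, 22)])
 (150, [(94, 47), (101, 50), (91, 21)])
 (140, [(97, 48), (99, 50), (98, 47)])
 (130, [(111, 56), (90, 46), (98, 50)])
 (120, [(143, 70), (60, 3), (116, 10)])
 (110, [(161, 75), (127, 3), (130, 4)])
 (100, [(157, 73), (131, 4), (130, 4)])
 (90, [(146, 70), (131, 5), (132, 4)])
[[248. 174.]
 [252. 245.]]
[309.74742487 202.13870546]
154/38 153/37 153/37 153/37 154/36 152/37 154/37 154/38 125/32  35/8   36/8   55/11  80/16  88/18  64/13  46/9   76/13  97/19  97/19  96/19
154/38 154/37 155/36 154/37 154/37 154/37 153/37 153/37 124/31  34/8   34/8   34/9   48/11  78/17  81/18  45/8   75/14  97/19  98/20  97/21
154/37 153/37 153/37 153/37 153/36 153/37 153/37 154/37 124/31  34/7   34/8   35/8   72/19 130/32 141/35  99/25  76/14 102/19  96/19 101/20
153/37 154/37 154/36 152/37 154/37 153/37 153/37 142/35  95/25  36/8   34/8   35/8   72/18 131/32 153
[... 1577 characters left out ...]
3
 77/20  77/21  77/19  76/20  76/19  77/20  76/20  76/19  76/17  72/9   67/6   66/7   84/17 134/32 153/37 152/37 154/37 153/37 154/36 153/38
 76/20  76/19  76/19  76/20  76/18  76/20  77/19  76/20  99/17 140/17 132/17  75/11  94/19 142/33 154/37 154/38 153/37 154/37 131/34  76/19
 77/19  77/19  77/19  76/20  76/19  77/21  77/19  76/20  88/14 104/13 101/14 102/14 105/14 130/27 153/37 154/37 145/35 111/24  65/11  68/12
154/37 154/37 132/33  77/20  77/20  76/20  77/21  76/19  83/15  90/12  86/12  87/11  81/10 109/27 154/38 147/37 127/26 112/9  118/8  114/8 
154/37 153/37 155/37 154/36 155/37 155/36 132/33  76/18  81/11  89/10  84/11  86/10  80/13  74/17  98/13 138/7  145/5  118/9  119/8  118/8
```

The knob is still at its original position: dark column at pixels 309 to 311, bar at about 205°. The fingers passed above it. Check the tip reach.

```bash
python3 -c "
from bar import *
print(arm.tip_reach if not callable(arm.tip_reach) else arm.tip_reach())
s=arm.get_state();p=s['eef_pos'];f=load('scene')
for z in (.05,.06,.07,.08,.09):print(z,proj(f,[p[0],p[1],z]).round(1))
im=f['image'].astype(int)
for y in range(176,194):print(y,' '.join('%3d/%-2d'%(im[y,x].mean(),np.ptp(im[y,x])) for x in range(304,326)))
"
```

```text
0.022
0.05 [[315.3 196.1]]
0.06 [[315.5 193.5]]
0.07 [[315.7 190.9]]
0.08 [[315.8 188.2]]
0.09 [[316.  185.6]]
176 153/38 152/37 152/37 153/38 144/35 118/26  95/20  96/20  90/17  68/12  42/8   36/5   37/5   36/6   34/6   38/7   51/27  60/40  49/15  52/6   51/6   62/5 
177 152/37 153/36 152/37 153/37 152/37 136/32  96/19  96/19  96/19  84/17  50/9   44/8   55/9   43/7   35/7   35/5   35/6   50/8   79/15  98/19 117/24 105/24
178 153/38 153/37 152/37 153/37 153/37 137/31 100/21  96/20  96/19  82/15  40/7   52/9   83/16  89/17  68/13  52/8   73/14  92/18  89/19  95/20 124/27 152/37
179 153/37 153/37 153/38 153/37 152/37 139/31 102/20  96/18  97/19  82/15  42/8   52/9   83/17  96/20  96/19  96/19  94/19  92/19  89/19 107/21 142/34 152/37
180 153/37 153/37 152/37 153/36 153/37 140/31 107/19  96/19  96/19  82/15  41/7   52/9   85/16  97/19  95/19  96/19  94/19  86/17  89/19 115/24 152/37 152/37
181 154/36 152/36 154/36 153/36 153/38 140/32 107/20  98/19  98/19  82/17  41/7   62/13  96/19  97/19  96/18  95/19  96/20  90/17  96/19 123/27 152/37 151/37
182 153/38 153/37 153/37 153/38 153/36 14
[... 1154 characters left out ...]
97/19  98/20  97/21  94/20 103/20 130/30 152/37 152/37 152/37 153/37
190 153/37 153/37 154/37 124/31  34/7   34/8   35/8   72/19 130/32 141/35  99/25  76/14 102/19  96/19 101/20 114/24 134/33 152/37 153/36 153/37 153/37 153/38
191 153/37 153/37 142/35  95/25  36/8   34/8   35/8   72/18 131/32 153/36 153/37 153/36 147/35 130/29 133/30 153/36 153/38 154/36 153/37 153/36 153/36 153/37
192 154/37 153/37 141/35  95/24  36/9   34/7   34/8   71/18 130/32 153/37 154/37 153/36 153/37 152/37 153/37 153/37 153/38 153/37 153/38 152/37 153/37 153/37
193 153/37 153/37 142/35  95/24  34/9   36/8   36/9   72/18 130/33 153/37 153/37 152/37 152/37 153/37 153/37 153/37 153/37 153/37 153/37 153/36 153/36 153/37
```

The closed fingertips actually end near z = 0.072, about TCP height, so the real reach is roughly 20 mm shorter than stated. That also explains the 24 mm and 10 mm grips: they were on the roof and the funnel. Go back over the knob and grip with the TCP at 0.055. By the stated geometry the body then stays above about 0.094, and nothing there is taller than 0.078.

apply_moves(
  commands=[
    [[-0.4,0,0,0.1,0],[-0.4,-0.001,-0.025,0,0.046],[-0.4,-0.001,-0.025,0,0.047],[-0.4,-0.001,-0.025,0,0.047],[-0.4,-0.001,-0.026,0,0.046],[-0.4,0,0,0,0],[-0.4,0,0,0,0]],
  ],
)

```text
t: 27.65
eef_pos: [0.41, 0.1283, 0.0925]
ee_rot: [-3.141, -0.0, 0.169]
force: [-0.5, -0.3, -0.1]
width: 0.0511
gripper_force: 0.0
```

```bash
python3 - <<'E'
from h import *
s=arm.get_state();p=s['eef_pos'];print(s['t'],p,s['ee_rot'],s['width'])
print('to go',(np.array([.4099,.1282,.055])-p)/.2)
E
```

```text
27.65 [0.40998007 0.12832071 0.09251906] [-3.14149581e+00 -1.47841749e-04  1.69433639e-01] 0.05112745487303785
to go [-0.00040036 -0.00060357 -0.18759529]
```

apply_moves(
  commands=[
    [[-0.4,0,0,0,0],[-0.4,0,0,-0.06,0],[-0.4,0,0,-0.06,0],[-0.4,0,0,-0.05,0],[-0.4,0,0,-0.018,0],[1,0,0,0,0],[1,0,0,0,0],[1,0,0,0,0],[1,0,0,0,0],[1,0,0,0,0],[1,0,0,0,0],[1,0,0,0,0]],
  ],
)

```text
t: 28.85
eef_pos: [0.4099, 0.1284, 0.055]
ee_rot: [-3.141, -0.0, 0.174]
force: [-1.3, -0.6, 0.8]
width: 0.0137
gripper_force: 12.0
```

apply_moves(
  commands=[
    [[1,0,0,0,0],[1,0,0,0,0],[1,0,0,0,0]],
  ],
)

```text
t: 29.15
eef_pos: [0.4099, 0.1284, 0.0549]
ee_rot: [-3.142, -0.0, 0.174]
force: [-1.3, 0.4, 2.1]
width: 0.0136
gripper_force: 12.0
```

The knob is gripped: 13.7 mm opening at 12 N. Swing along the arc.

apply_moves(
  commands=[
    [[1,-0.004,0.017,0,-0.031],[1,-0.002,0.017,0,-0.031],[1,0,0.017,0,-0.031],[1,0.002,0.017,0,-0.031],[1,0.003,0.017,0,-0.031],[1,0.005,0.017,0,-0.031],[1,0.007,0.016,0,-0.031],[1,0.008,0.015,0,-0.031],[1,0.01,0.014,0,-0.031],[1,0,0,0,0]],
  ],
)

```text
t: 30.15
eef_pos: [0.4154, 0.1576, 0.0549]
ee_rot: [3.141, 0.0, -0.706]
force: [-3.3, 1.0, 5.4]
width: 0.0141
gripper_force: 12.0
```

```bash
cat > th.py <<'E'
from h import *
s=arm.get_state();p=s['eef_pos'];A=-.2199
a=p[:2]-[.5016,.1711];x=np.cos(A)*a[0]+np.sin(A)*a[1];y=-np.sin(A)*a[0]+np.cos(A)*a[1]
print(s['t'],p.round(4),s['ee_rot'].round(3),'theta',np.degrees(np.arctan2(y+.046,x+.05))%360,'r',np.hypot(y+.046,x+.05),'w',s['width'],s['gripper_force'],s['force'].round(1),s['moment'].round(2),'q6',s['q'][5])
E
python3 th.py
```

```text
30.15 [0.4154 0.1576 0.0549] [ 3.141  0.    -0.706] theta 155.79706260254227 r 0.034160128215925435 w 0.014055606254942956 12.002247869968414 [-3.3  1.   5.4] [-0.06  1.37 -0.06] q6 0.05581708035236033
```

apply_moves(
  commands=[
    [[1,0.011,0.013,0,-0.031],[1,0.013,0.012,0,-0.031],[1,0.014,0.011,0,-0.031],[1,0.015,0.009,0,-0.031],[1,0.016,0.008,0,-0.031],[1,0.016,0.006,0,-0.031],[1,0.017,0.004,0,-0.031],[1,0.017,0.002,0,-0.031],[1,0,0,0,0]],
  ],
)

```text
t: 31.05
eef_pos: [0.4395, 0.171, 0.0549]
ee_rot: [3.141, 0.0, -1.484]
force: [-2.6, 1.5, 3.0]
width: 0.0135
gripper_force: 12.0
```

```bash
python3 th.py
```

```text
31.05 [0.4395 0.171  0.0549] [ 3.141  0.    -1.484] theta 108.13256510561425 r 0.034046706426241254 w 0.01350423772570412 12.001283168792725 [-2.6  1.5  3. ] [ 0.82  1.31 -0.18] q6 -0.7023496565280454
```

apply_moves(
  commands=[
    [[1,0.017,0.001,0,-0.031],[1,0.017,-0.001,0,-0.031],[1,0.015,-0.002,0,-0.02],[1,0.005,-0.001,0,0],[1,0,0,0,0]],
  ],
)

```text
t: 31.55
eef_pos: [0.45, 0.1705, 0.0548]
ee_rot: [3.141, 0.001, -1.736]
force: [-5.2, 4.4, 3.2]
width: 0.0135
gripper_force: 12.0
```

```bash
python3 th.py
```

```text
31.55 [0.45   0.1705 0.0548] [ 3.141e+00  1.000e-03 -1.736e+00] theta 90.35360991918657 r 0.03419712051788228 w 0.01350049156468628 12.001070380210876 [-5.2  4.4  3.2] [ 1.62  1.86 -0.12] q6 -0.9363419596117569
```

apply_moves(
  commands=[
    [[1,0.005,-0.001,0,0],[1,0.005,-0.001,0,0],[1,0,0,0,0]],
  ],
)

```text
t: 31.85
eef_pos: [0.4505, 0.1705, 0.0547]
ee_rot: [3.139, 0.001, -1.737]
force: [-15.9, 10.8, 9.3]
width: 0.0137
gripper_force: 12.0
```

```bash
python3 th.py
```

```text
31.85 [0.4505 0.1705 0.0547] [ 3.139e+00  1.000e-03 -1.737e+00] theta 89.63699791355532 r 0.03426611183242341 w 0.013708663473053915 12.005750387907028 [-15.9  10.8   9.3] [ 3.9   5.81 -0.11] q6 -0.932328473647835
```

Stop reached: reaction 16 N at θ of about 90°. Ease off, open slightly and lift away.

apply_moves(
  commands=[
    [[1,-0.004,0.001,0,0],[0.5,0,0,0,0],[0.5,0,0,0,0],[0.5,0,0,0,0],[0.5,0,0,0.05,0],[0.5,0,0,0.1,0],[0.5,0,0,0.2,0],[0.5,0,0,0.2,0],[0.5,0,0,0.2,0],[0.5,0,0,0,0]],
  ],
)

```text
t: 32.85
eef_pos: [0.4544, 0.1714, 0.2113]
ee_rot: [-3.134, 0.007, -1.738]
force: [0.6, 0.9, -0.2]
width: 0.0223
gripper_force: 0.0
```

```bash
python3 - <<'E'
from bar import *
exec(open('th.py').read())
for n in('scene','side','wrist'):
  f=grab(n,'end_'+n);im=f['image']
  for nm,P in(('knobtop',J(-.05,-.012,.078)),('bar',J(-.05,-.026,.043)),('oldknob',[.4099,.1282,.06]),('deck',J(-.03,.01,.034))):
    u=proj(f,P)[0].round().astype(int)
    if 0<=u[0]<512 and 0<=u[1]<384:print(n,nm,u,im[u[1],u[0]])
# knob by colour
for n,z in(('scene',.06),('side',.06),('wrist',.078)):
  f=load(n);u=proj(f,J(-.05,-.012,z))[0].round().astype(int);r=12 if n!='wrist' else 22
  if not(r<u[0]<512-r and r<u[1]<384-r):continue
  w=f['image'][u[1]-r:u[1]+r,u[0]-r:u[0]+r];m=(w.max(2)<48).astype(np.uint8)
  k,l,st,ce=cv2.connectedComponentsWithStats(m)
  for i in range(1,k):
    if st[i,4]>8:print(n,st[i],'->',plane(f,[ce[i]+u-r],z).round(4),'exp',np.round(J(-.05,-.012,z),4))
# seated hull: stern corners
f=load('side');print('side hull deck corners pred',proj(f,[J(-.065,.028,.034)]).round(1))
E
```

```text
32.85 [0.4544 0.1714 0.2113] [-3.134  0.007 -1.738] theta 83.88115091257623 r 0.03615550582388443 w 0.02226568327395746 0.0 [ 0.6  0.9 -0.2] [ 0.07  0.1  -0.07] q6 -0.9369286258447623
scene knobtop [320 197] [36 45 43]
scene bar [316 205] [171 181 191]
scene oldknob [309 192] [132 168 153]
scene deck [324 214] [56 64 63]
side knobtop [249 252] [46 51 50]
side bar [252 256] [145 152 161]
side oldknob [270 247] [135 171 155]
side deck [238 265] [70 75 75]
wrist knobtop [255 185] [42 46 47]
wrist bar [256 164] [169 175 180]
wrist oldknob [288 133] [132 164 148]
wrist deck [236 193] [74 76 78]
scene [11  8  3 10 27] -> [[0.4482 0.1697 0.06  ]] exp [0.4502 0.1703 0.06  ]
side [10 11  4  7 22] -> [[0.45   0.1765 0.06  ]] exp [0.4502 0.1703 0.06  ]
wrist [17 10 12 11 73] -> [[0.449  0.1627 0.078 ]] exp [0.4502 0.1703 0.078 ]
wrist [17 19 12  9 61] -> [[0.4498 0.1718 0.078 ]] exp [0.4502 0.1703 0.078 ]
side hull deck corners pred [[245.9 276.6]]
```

Three views agree: the bar and knob lie along the jig's +y over the aft deck, and the old knob position is bare bench. The gripper is clear, so I'm handing in.

```bash
python3 -c "
from h import *
print(arm.job_done())"
```

```text
the job is handed in; nothing more can be done
None
```

The hull is seated flat in the jig pocket, bow to the pointed end, and the hold-down arm is at its stop over the aft deck; I handed the job in at about 33 s with the gripper clear and no contact with the bottles, jar or screwdriver that I know of. I viewed 14 pictures against the limit of 10.

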